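# Gauge the gap on the optical rail with spacer blocks

## Robot

A 6-joint arm with a two-finger parallel gripper is mounted at the origin on the work surface. World frame = base frame: x ahead of the robot, y to its left, z up, the work surface at z = 0. Lengths are in m, angles in rad, forces in N, time in s.
With the tool pointing down it reaches from about 0.35 to 0.775 m from the base axis. Payload 5.5 kg.
Tool frame: the origin (TCP) lies between the finger pads; the fingertips stand 17 mm ahead of it and the grasp point (between the pads) lies 2 mm behind it (env.finger_overhang is the distance from the TCP to the fingertips, in m); z points along the fingers, y is the direction in which the jaws open and shut (so a half turn about z gives the same grasp; the last joint's range is limited). The gripper opens to 85 mm and grips with 20 to 120 N. Pads are 22 mm wide; open, the fingers measure 114 mm over their backs; the gripper's body (76 mm by 85 mm) begins 54 mm behind the grasp point. The pads swing forward as they close: fully open they stand 13 mm farther back than shut.
Start: joints at [-1.343, 0.313, 0.046, 1.304, 0, 1.431], TCP at [0.207, -0.537, 0.248] pointing down, gripper open.
Joint ranges: [-2.76, 2.76], [-0.86, 1.69], [-1.03, 1.26], [-2.2, 2.34], [-1.47, 1.5], [-3.14, 3.14]. Speed limits (rad/s): [2.57, 2.57, 3.14, 3.14, 3.14, 3.14].

## Interface

Orientations are given as a unit quaternion [w, x, y, z].
In Python, from workcell import env gives the robot as it stands. The module is installed in compiled form; this text tells all that it offers.
- The arm moves only by the tool arm_command, never from a script. Its argument "moves" is a list of rows, each a list of 5 numbers: the closure, from 0 (fully open) to 1 (shut), then the shift along the tool's x, y, z in mm, then the turn about the tool's z in rad. In form: [[fingers, dx, dy, dz, turn], ...]. A call has 1 to 12 rows; each row is the pose to reach, as a shift and turn from the pose commanded when the call began, along the tool's axes at that moment; what a row does not reach only later rows make up. A row lasts 1/10 s, in which the tool goes at most 50 mm and 8.59 degrees, less where a joint would pass 70% of its speed; a pose out of reach is approached as far as the arm can. A call with a gripper value outside its range is refused whole. The fingers move at their own pace and stop on an object; "squeeze" is the grip in N (left out, the last holds). Time passes only in rows, so rows that repeat a pose let the fingers close. It gives the time, the measured TCP pose, the force and the opening at its end, in the units of the state.
- env.get_state(): the state, without advancing time (a new reading comes with each control period).
- env.read_camera(name): name is "scene" or "top" or "wrist"; returns (picture, depth): 400x640x3 uint8, blue, green, red; 400x640 float32, m along the optical axis (not along the pixel's ray), 0 where there is no reading.
- env.get_calibration(name): a dict with "fx", "fy", "cx", "cy" (pixels), "k1" (the pictures are not rectified: a ray, as slopes to the right and down, at radius r is drawn at 1 + k1 r^2 times it, then the intrinsics apply), "pose" (4x4, takes a point from camera to world coordinates). Camera axes: x right, y down, z forward; pixel columns grow to the right and rows downward; lengths in m; the calibration is good to about 2 mm. A picture is of the moment at which its call begins: read the wrist's pose just before it. get_calibration takes no time and is no camera call; for the wrist camera it gives the pose at the moment of the call.
- env.hand_in(): hands the job in, once; it reports no verdict.
The state is a dict: "clock": time; "joint_pos": joint angles; "qvel": joint speeds; "tau": joint torques, N m; "tcp_pos": TCP position; "orientation": TCP orientation; "wrist_force": force on the tool from outside, world axes, zero at the start; "ft_torque": the same for the moment, N m; "finger_gap": finger opening in m.
Only numpy, scipy, OpenCV 4.12 (cv2) and the standard library are available. Lean on these libraries where they do the work, as an engineer would, in place of code of your own. Each camera call takes 0.05 s, during which the arm holds its last target. There are 200 camera calls.

## Task

We are finding the size of the gap between the fixed stop and the carriage on the optical rail, trying spacer blocks of increasing thickness: the thinnest, now in the gap, is too loose. Take it out and stand it on the bench, then put in the thickest of the other spacers that still goes in between the two faces, and leave it upright, right down on the rail and about midway across it. The spacers not in use end standing upright on the bench; do not knock any of them over.

Things in the scene. Friction and masses are not known exactly. Their poses are not given: they have to be found in the camera images.
- stop_face (a point): Black fixed stop at the robot's-left end of a dark steel rail (70 mm wide, top 10 mm above the bench). Point: on the rail's top at the foot of the gap face, mid-width; y along the rail from the gap into the stop, x across, z up. Stop and carriage: 60 mm wide, tops 36 mm above the rail's top; the upper 8 mm of both gap faces slope back 45 degrees (gap 16 mm wider at the top).
- carriage_face (a point): Black carriage, 55 mm long, locked on the rail on the robot's right of the gap, micrometer on its far end. Point: on the rail's top at the foot of its gap face, mid-width; axes as stop_face. Distance to stop_face = gap: either 40 mm (the 32 mm spacer goes in, the 44 mm one does not) or 52 mm (the 44 mm one goes in).
- thin_grip (a point): Loose aluminium spacer: body 20 mm thick (y) x 50 wide (x) x 40 high, square stem 20 x 20 x 40 mm high on top (alike on all three). Point: on the stem, where to grip, 65 mm above the underside, 15 below the top; z up. About 0.16 kg. Starts in the gap. Free bench for it: 0.42 to 0.64 m ahead of the robot, 0.08 to 0.34 m to its right, apart from the two other spacers.
- medium_grip (a point): Loose aluminium spacer: body 32 mm thick (y) x 50 wide (x) x 40 high, square stem 20 x 20 x 40 mm high on top (alike on all three). Point: on the stem, where to grip, 65 mm above the underside, 15 below the top; z up. About 0.24 kg. Starts on the bench on the robot's right of the rail.
- thick_grip (a point): Loose aluminium spacer: body 44 mm thick (y) x 50 wide (x) x 40 high, square stem 20 x 20 x 40 mm high on top (alike on all three). Point: on the stem, where to grip, 65 mm above the underside, 15 below the top; z up. About 0.32 kg. Starts on the bench on the robot's right of the rail.
Mind the look-alikes: they are no part of the job. Leave any purple look-alike of the part that bears medium_grip alone.

How it is judged:
On the way:
1. the thin spacer is out of the gap and stands upright on the bench (height (world z) of thin_grip between 0.059 and 0.071 m and angle between thin_grip's own z axis and vertical below 0.18 rad), for 0.2 s.
At the end, for the whole second after the job is handed in: The thickest spacer that fits (32 mm in the 40 mm gap, 44 mm in the 52 mm gap) stands in the gap, its underside within about 6 mm of the rail's top, within 20 mm of the middle of the rail's width and within 10 degrees of upright; the other two spacers stand on the bench, upright within 10 degrees (all of step 1 and ((distance between stop_face and carriage_face below 0.046 m and (z of medium_grip in the frame of stop_face between 0.058 and 0.071 m and x of medium_grip in the frame of stop_face between -0.02 and 0.02 m and y of medium_grip in the frame of stop_face between -0.055 and 0 m and angle between medium_grip's own z axis and vertical below 0.18 rad) and (height (world z) of thick_grip between 0.059 and 0.071 m and angle between thick_grip's own z axis and vertical below 0.18 rad)) or (distance between stop_face and carriage_face above 0.046 m and (z of thick_grip in the frame of stop_face between 0.058 and 0.071 m and x of thick_grip in the frame of stop_face between -0.02 and 0.02 m and y of thick_grip in the frame of stop_face between -0.055 and 0 m and angle between thick_grip's own z axis and vertical below 0.18 rad) and (height (world z) of medium_grip between 0.059 and 0.071 m and angle between medium_grip's own z axis and vertical below 0.18 rad)))); the robot touches nothing.
It fails at once if the thin spacer is knocked over (angle between thin_grip's own z axis and vertical above 0.8 rad).
It fails at once if the medium spacer is knocked over (angle between medium_grip's own z axis and vertical above 0.8 rad).
It fails at once if the thick spacer is knocked over (angle between thick_grip's own z axis and vertical above 0.8 rad).
It also fails if it takes over 59 s, if anything falls off the work surface, if the arm or the gripper's body presses on something with over 40 N, if the wrist force passes 120 N, or if a joint passes its speed limit or range.

## Working session

There is one attempt and no reset: what is moved stays moved. The work goes in short steps, Python scripts to look and compute and a tool call to move; the robot and the scene stay as the last step left them, time stands still between calls to the robot, and variables do not carry over. Pictures are saved under pics/ and viewed, about 8 in all and at most 12, crops included, and the job is handed in when it is done.

Besides the shell and the picture viewer there is one more tool, called after "Request:" as name(argument=value, ...), one argument or row to a line, values as JSON. arm_command: Moves the arm, as the interface text tells. Its arguments: {"type":"object","properties":{"moves":{"type":"array","items":{"type":"array","items":{"type":"number"}}},"squeeze":{"type":"number"}},"required":["moves"]}

```bash
mkdir -p pics
cat > h.py <<'E'
from workcell import env
import numpy as np, cv2
def shot(name,tag):
    c=env.get_calibration(name); im,d=env.read_camera(name)
    np.savez(f'{tag}.npz',im=im,d=d,**{k:np.array(v) for k,v in c.items()})
    cv2.imwrite(f'pics/{tag}.png',im); return im,d,c
def load(tag):
    z=np.load(f'{tag}.npz'); return z['im'],z['d'],z
def cloud(d,c):
    K=np.array([[c['fx'],0,c['cx']],[0,c['fy'],c['cy']],[0,0,1.]],float)
    h,w=d.shape; uv=np.stack(np.meshgrid(np.arange(w),np.arange(h)),-1).reshape(-1,1,2).astype(float)
    n=cv2.undistortPoints(uv,K,np.array([float(c['k1']),0,0,0])).reshape(h,w,2)
    P=np.dstack([n[...,0]*d,n[...,1]*d,d])
    T=np.array(c['pose']); W=P@T[:3,:3].T+T[:3,3]; W[d<=0]=np.nan; return W
E
python3 - <<'E'
from h import *
s=env.get_state(); print({k:np.round(v,3) for k,v in s.items()})
a=shot('top','top0'); b=shot('scene','sc0')
print(a[2]['fx'],np.round(a[2]['pose'],3),np.round(b[2]['pose'],3))
E
```

```text
{'clock': np.float64(0.0), 'joint_pos': array([-1.343,  0.314,  0.045,  1.304,  0.   ,  1.431]), 'qvel': array([-0.   , -0.001,  0.   , -0.   ,  0.001,  0.001]), 'tau': array([ 1.0000e-03, -4.8063e+01,  2.9853e+01,  2.0000e-02,  0.0000e+00,
        0.0000e+00]), 'tcp_pos': array([ 0.207, -0.536,  0.247]), 'orientation': array([-0.001,  0.983,  0.183, -0.   ]), 'wrist_force': array([ 0.115,  0.371, -0.454]), 'ft_torque': array([-0.038, -0.023, -0.009]), 'finger_gap': np.float64(0.086)}
469.44602552237916 [[ 0.01  -0.999  0.045  0.513]
 [-1.    -0.009  0.028 -0.044]
 [-0.027 -0.045 -0.999  1.171]
 [ 0.     0.     0.     1.   ]] [[ 0.755  0.484 -0.442  0.916]
 [ 0.655 -0.557  0.511 -0.408]
 [ 0.001 -0.675 -0.737  0.64 ]
 [ 0.     0.     0.     1.   ]]
```

View pics/top0.png

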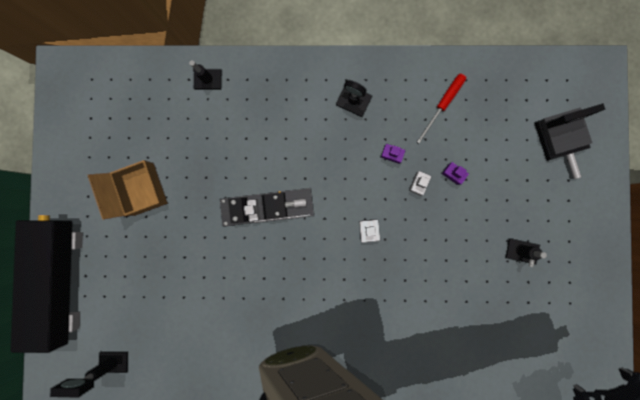

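View pics/sc0.png

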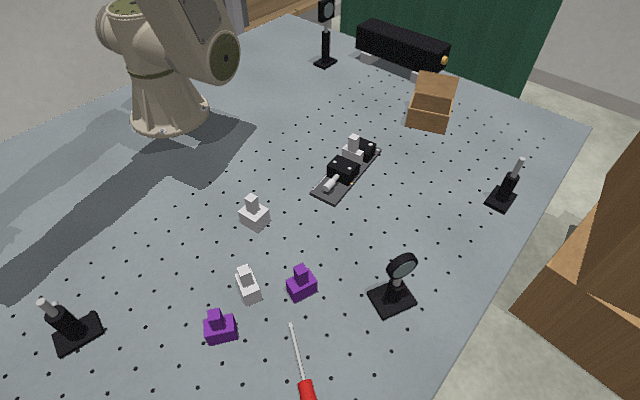

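Top picture: the rail assembly is at (265,205), with the thin spacer's stem at about (250,209). There are two white spacers: a square one at (370,231), probably the thick, and a narrow turned one at (421,182), probably the medium. The purple look-alikes are at (393,154) and (456,173), to be left alone. I'll measure these and take one close crop.

Run:
```python
from h import *
im,d,c=load('top0'); W=cloud(d,c); np.set_printoptions(precision=4,suppress=True)
print('bench z',np.nanmedian(W[240:300,100:250,2]))
for n,(u,v,r) in dict(A=(370,231,17),B=(421,182,17),P=(393,154,17),thin=(250,209,14)).items():
    w=W[v-r:v+r,u-r:u+r].reshape(-1,3); 
    st=w[(w[:,2]>.06)]; bo=w[(w[:,2]>.03)&(w[:,2]<.05)]
    print(n,len(st),st.mean(0) if len(st) else 0,'zmax',np.nanpercentile(w[:,2],99))
    for q in (st,w[w[:,2]>.03]):
        if len(q)>5 and n!='thin':
            R=cv2.minAreaRect((q[:,:2]*1000).astype(np.float32)); print('  rect mm',R)
im2,d2,c2=load('sc0'); W2=cloud(d2,c2)
print('scene bench z',np.nanmedian(W2[200:240,130:200,2]))
for n,(u,v) in dict(A=(252,204),B=(246,280),thin=(353,145)).items():
    w=W2[v-32:v+32,u-32:u+32].reshape(-1,3); 
    st=w[w[:,2]>(.06 if n!='thin' else .075)]; tp=st[st[:,2]>np.nanpercentile(st[:,2],90)-.006]
    print(n,len(st),st.min(0),st.max(0),'top',tp.mean(0))
a=cv2.resize(im[180:235,210:320],None,fx=7,fy=7,interpolation=cv2.INTER_CUBIC)
b=cv2.resize(im2[120:210,300:390],None,fx=4,fy=4,interpolation=cv2.INTER_CUBIC)
b2=cv2.resize(im[135:250,350:475],None,fx=3,fy=3,interpolation=cv2.INTER_CUBIC)
o=np.zeros((385+360,770,3),np.uint8); o[:385,:770]=a; o[385:745,:360]=b; o[385:730,370:745]=b2
cv2.imwrite('pics/crop1.png',cv2.resize(o,None,fx=.8,fy=.8))
```

```text
bench z 0.00031742257116162964
A 81 [ 0.4813 -0.1122  0.08  ] zmax 0.08261898304560096
  rect mm ((481.151611328125, -112.31245422363281), (18.637617111206055, 20.450698852539062), 0.3356526494026184)
  rect mm ((481.2259216308594, -112.86976623535156), (50.20487594604492, 44.191043853759766), 5.784398555755615)
B 93 [ 0.597  -0.2337  0.0788] zmax 0.08305801606822748
  rect mm ((597.5020141601562, -234.8452911376953), (20.65074920654297, 20.189315795898438), 67.79120635986328)
  rect mm ((597.626953125, -234.9271697998047), (32.0739860534668, 50.27667236328125), 67.73326873779297)
P 90 [ 0.6691 -0.1683  0.0785] zmax 0.08261273181887241
  rect mm ((670.1889038085938, -168.798095703125), (20.05884552001953, 20.563617706298828), 69.53910827636719)
  rect mm ((669.9383544921875, -168.9116973876953), (50.31665802001953, 32.00945281982422), 71.51129913330078)
thin 97 [0.5279 0.1674 0.0865] zmax 0.09178195333304863
scene bench z -0.0007838865830906983
A 157 [ 0.4711 -0.1218  0.0602] [ 0.4945 -0.1001  0.0818] top [ 0.4844 -0.1115  0.0787]
B 211 [ 0.5869 -0.3141  0.06  ] [ 0.6266 -0.2217  0.0815] top [ 0.6034 -0.2445  0.079 ]
thin 101 [0.5188 0.1592 0.0754] [0.5416 0.1816 0.0916] top [0.5317 0.1705 0.0893]
```

View pics/crop1.png

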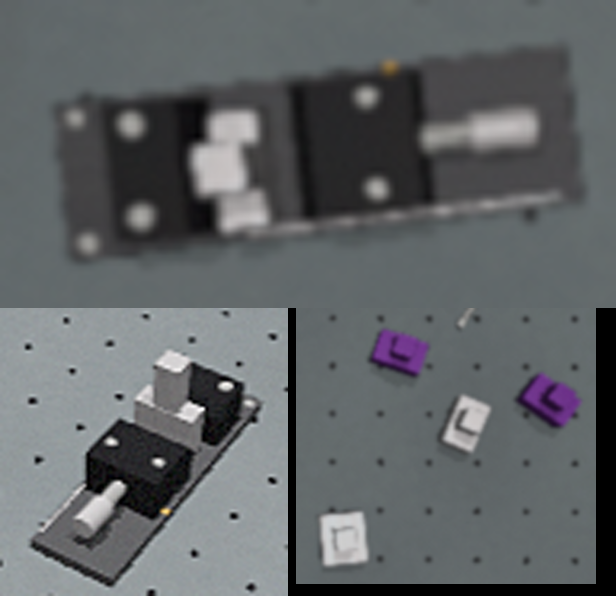

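The choice holds. A at (370,231) is 44x50, so it's the thick spacer. B at (421,182) is 32x50, so it's the medium, and the two purple ones stay put. I'll hover over the gap and work out the moves with a helper.

```bash
cat >> h.py <<'E'
def go(x,y,z,yaw=None):
    from scipy.spatial.transform import Rotation as Rn
    s=env.get_state(); q=s['orientation']; R=Rn.from_quat([q[1],q[2],q[3],q[0]]).as_matrix()
    ps=np.arctan2(R[1,0],R[0,0]); sh=R.T@(np.array([x,y,z])-s['tcp_pos'])*1000
    t=0 if yaw is None else -((yaw-ps+np.pi)%(2*np.pi)-np.pi)
    print('t%.2f tcp'%s['clock'],np.round(s['tcp_pos'],4),'yaw %.3f'%ps,'tilt %.4f'%np.arccos(-R[2,2]),'| shift',np.round(sh,1),'turn %.3f'%t,'j6 %.2f'%s['joint_pos'][5],'gap %.4f'%s['finger_gap'],'F',np.round(s['wrist_force'],1))
E
python3 - <<'E'
from h import *
im,d,c=load('top0'); W=cloud(d,c)
w=W[180:235,210:320].reshape(-1,3)
r=w[(w[:,2]>.007)]; print('all',cv2.minAreaRect((r[:,:2]*1000).astype(np.float32)))
m=w[(w[:,2]>.042)&(w[:,2]<.049)]
for n,q in (('stop',m[m[:,1]>.185]),('carr',m[m[:,1]<.14])): print(n,len(q),cv2.minAreaRect((q[:,:2]*1000).astype(np.float32)))
go(.50,.13,.30,3.24)
E
```

```text
all ((527.168701171875, 146.09556579589844), (114.64988708496094, 265.3586730957031), 5.36972713470459)
stop 346 ((528.1435546875, 206.14022827148438), (59.95991134643555, 40.47819900512695), 6.906688690185547)
carr 441 ((541.2461547851562, 104.00833892822266), (59.71967697143555, 78.38798522949219), 6.897426128387451)
t0.10 tcp [ 0.2066 -0.5361  0.2475] yaw 0.368 tilt 0.0017 | shift [ 513.3 -516.2  -51.5] turn -2.872 j6 1.43 gap 0.0852 F [ 0.9 -1.2  0.2]
```

Request:
arm_command(
  moves=[
    [0, 0, 0, -52, -0.15],
    [0, 50, -50, -52, -0.3],
    [0, 100, -100, -52, -0.45],
    [0, 135, -135, -52, -0.6],
    [0, 170, -170, -52, -0.75],
    [0, 205, -205, -52, -0.9],
    [0, 240, -240, -52, -1.05],
    [0, 275, -275, -52, -1.2],
    [0, 310, -310, -52, -1.35],
    [0, 345, -345, -52, -1.5],
    [0, 380, -380, -52, -1.5],
    [0, 400, -400, -52, -1.5],
  ],
)

```text
clock: 1.3
tcp_pos: [0.43, -0.0318, 0.3002]
orientation: [0.0, 0.595, 0.804, -0.0]
wrist_force: [0.8, -0.5, 0.5]
finger_gap: 0.0853
```

```bash
python3 -c "
from h import *
go(.50,.13,.30,3.257)"
```

```text
t1.30 tcp [ 0.43   -0.0318  0.3002] yaw 1.868 tilt 0.0003 | shift [134.2 114.3   0.2] turn -1.389 j6 1.01 gap 0.0853 F [ 0.8 -0.5  0.5]
```

Request:
arm_command(
  moves=[
    [0, 34, 28, 0, -0.15],
    [0, 67, 56, 0, -0.3],
    [0, 100, 85, 0, -0.45],
    [0, 134, 114, 0, -0.6],
    [0, 134, 114, 0, -0.75],
    [0, 134, 114, 0, -0.9],
    [0, 134, 114, 0, -1.05],
    [0, 134, 114, 0, -1.2],
    [0, 134, 114, 0, -1.35],
    [0, 134, 114, 0, -1.39],
    [0, 134, 114, 0, -1.39],
  ],
)

```text
clock: 2.4
tcp_pos: [0.4993, 0.1276, 0.2998]
orientation: [-0.0, -0.058, 0.998, -0.0]
wrist_force: [-0.3, 0.3, -0.9]
finger_gap: 0.0854
```

```bash
python3 -c "
from h import *
im,d,c=shot('wrist','w0')
print(np.round(c['pose'],3),c['fx'])
go(.5302,.1685,.20,3.257)"
```

```text
[[-0.116  0.939  0.323  0.416]
 [ 0.993  0.109  0.038  0.118]
 [ 0.001  0.325 -0.946  0.426]
 [ 0.     0.     0.     1.   ]] 286.400002292902
t2.45 tcp [0.4994 0.1276 0.2999] yaw -3.027 tilt 0.0008 | shift [-35.4  37.1  99.9] turn -0.000 j6 -0.02 gap 0.0859 F [-0.1  0.6  0.2]
```

View pics/w0.png

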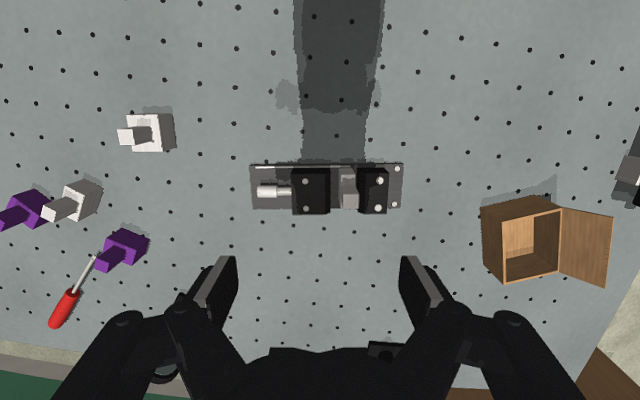

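The wrist view shows the rail at (325,187), the stem at about (349,187) and the jaws along the rail's axis. I'll measure the stem and gap from this depth image.

```bash
cat > meas.py <<'E'
from h import *
def rail(tag,box,a=0.115,o=np.array([.53,.165])):
    im,d,c=load(tag); W=cloud(d,c); v0,v1,u0,u1=box
    w=W[v0:v1,u0:u1].reshape(-1,3); w=w[np.isfinite(w[:,2])]
    e=np.array([[np.cos(a),np.sin(a)],[-np.sin(a),np.cos(a)]])
    p=np.c_[(w[:,:2]-o)@e.T*1000,w[:,2]*1000]
    pr=lambda n,q:print(n,len(q),'x %.1f..%.1f y %.1f..%.1f z %.1f..%.1f'%sum([tuple(np.percentile(q[:,i],[1,99])) for i in range(3)],())) if len(q)>3 else print(n,len(q))
    pr('stemtop',p[p[:,2]>84]); pr('stem',p[p[:,2]>56])
    t=p[(p[:,2]>42)&(p[:,2]<50)]
    pr('stop',t[t[:,1]>20]); pr('carr',t[t[:,1]<-15]); 
    pr('rail',p[(p[:,2]>6)&(p[:,2]<14)])
    for q,n in ((t[t[:,1]>22],'stop'),(t[t[:,1]<-25],'carr')): print(n,cv2.minAreaRect(q[:,:2].astype(np.float32)))
    return p,e,o
E
python3 - <<'E'
from meas import *
p,e,o=rail('w0',(155,220,245,410))
im,d,c=load('w0')
cv2.imwrite('pics/w0c.png',cv2.resize(im[155:222,245:410],None,fx=4.8,fy=4.8,interpolation=cv2.INTER_CUBIC))
E
```

```text
stemtop 270 x -10.9..8.2 y -3.4..16.7 z 84.6..92.1
stem 385 x -11.0..8.1 y -3.4..16.6 z 56.5..92.0
stop 1113 x -26.2..33.7 y 26.7..63.3 z 42.3..49.2
carr 1533 x -25.0..34.0 y -71.0..-20.4 z 42.4..48.9
rail 2910 x -31.1..40.0 y -134.6..92.6 z 7.4..13.1
stop ((3.8082656860351562, 44.781410217285156), (60.7622184753418, 38.487510681152344), 0.5890092253684998)
carr ((4.540708541870117, -48.28019714355469), (60.112735748291016, 46.58591079711914), 0.07429555058479309)
```

View pics/w0c.png

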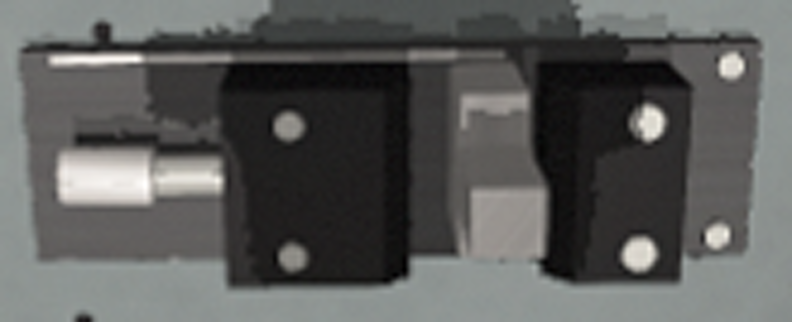

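The stem's world position is about (0.528, 0.170), in line with the rail. At z≈42 mm the tops are 47 mm apart, which means a gap of about 39–40 mm at the foot. I'll re-check that once the gap is empty. Now to grasp the thin spacer.

```bash
python3 -c "
from h import *
go(.528,.1705,.073,3.257)"
```

```text
t2.45 tcp [0.4994 0.1276 0.2999] yaw -3.027 tilt 0.0008 | shift [-33.6  39.3 226.9] turn -0.000 j6 -0.02 gap 0.0859 F [-0.1  0.6  0.2]
```

Request:
arm_command(
  moves=[
    [0.3, -17, 20, 30, 0],
    [0.3, -33.5, 39.5, 60, 0],
    [0.3, -33.5, 39.5, 100, 0],
    [0.3, -33.5, 39.5, 140, 0],
    [0.3, -33.5, 39.5, 175, 0],
    [0.3, -33.5, 39.5, 200, 0],
    [0.3, -33.5, 39.5, 215, 0],
    [0.3, -33.5, 39.5, 227, 0],
    [0.3, -33.5, 39.5, 227, 0],
  ],
)

```text
clock: 3.35
tcp_pos: [0.5271, 0.1705, 0.0716]
orientation: [-0.002, -0.058, 0.998, -0.0]
wrist_force: [0.1, -0.9, -0.2]
finger_gap: 0.0596
```

Request:
arm_command(
  moves=[
    [0.6, 0, 0, 0, 0],
    [0.8, 0, 0, 0, 0],
    [1, 0, 0, 0, 0],
    [1, 0, 0, 0, 0],
    [1, 0, 0, 0, 0],
    [1, 0, 0, 0, 0],
  ],
  squeeze=40,
)

```text
clock: 3.95
tcp_pos: [0.5292, 0.1709, 0.0745]
orientation: [0.001, -0.058, 0.998, 0.0]
wrist_force: [-1.4, 0.4, 6.3]
finger_gap: 0.0195
```

```bash
python3 -c "
from h import *
go(.528,.1705,.073,3.257)"
```

```text
t3.95 tcp [0.5292 0.1709 0.0745] yaw -3.025 tilt 0.0023 | shift [ 1.2 -0.2  1.5] turn 0.001 j6 0.05 gap 0.0195 F [-1.4  0.4  6.3]
```

Request:
arm_command(
  moves=[
    [1, 0, 0, -10, 0],
    [1, 0, 0, -25, 0],
    [1, 0, 0, -50, 0],
    [1, 0, 0, -80, 0],
    [1, 0, 0, -110, 0],
    [1, 0, 0, -110, 0],
  ],
)

```text
clock: 4.55
tcp_pos: [0.5306, 0.1712, 0.188]
orientation: [0.004, -0.058, 0.998, 0.0]
wrist_force: [0.7, -0.2, -1.8]
finger_gap: 0.0195
```

```bash
python3 -c "
from h import *
shot('wrist','w1')
shot('top','top1')
from meas import *
im,d,c=load('w1'); cv2.imwrite('pics/w1.png',im)
go(.48,-.24,.11,3.257)"
```

```text
t4.65 tcp [0.5285 0.1708 0.1839] yaw -3.025 tilt 0.0012 | shift [  95.9 -402.4   73.7] turn 0.001 j6 0.05 gap 0.0192 F [ 0.   0.4 -1.9]
```

View pics/w1.png

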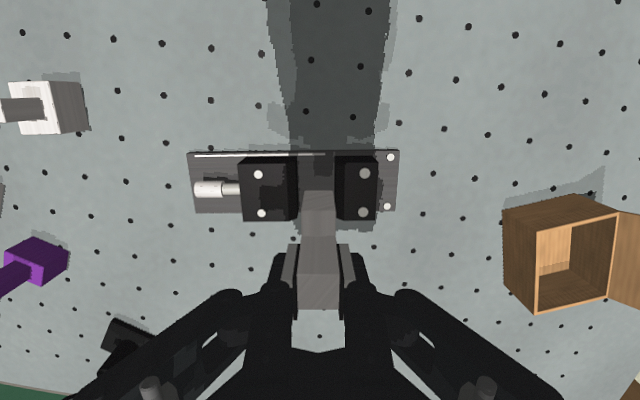

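The spacer is held at (320,275), upright and clear of the gap. The empty rail shows at (315,170). I'll measure the gap profile from this picture.

Run:
```python
from meas import *
p,e,o=rail('w1',(150,215,185,402))
for lo,hi in ((-26,-18),(-18,-8)):
    q=p[(p[:,0]>lo)&(p[:,0]<hi)]
    for z0,z1 in ((44,50),(38,44),(20,38),(7,14)):
        r=q[(q[:,2]>z0)&(q[:,2]<z1)&(abs(q[:,1])<45)][:,1]; r=np.sort(r)
        if len(r)>2:
            g=np.diff(r); i=g.argmax(); print((lo,hi),(z0,z1),len(r),'edges %.1f %.1f (%.1f)'%(r[i],r[i+1],g[i]),'range %.1f %.1f'%(r[0],r[-1]))
```

```text
stemtop 766 x -24.6..-22.0 y -3.7..15.6 z 126.8..165.0
stem 766 x -24.6..-22.0 y -3.7..15.6 z 126.8..165.0
stop 2004 x -26.4..26.0 y 26.8..63.3 z 42.4..49.5
carr 2710 x -25.2..26.2 y -70.3..-20.0 z 42.3..48.5
rail 5797 x -31.2..38.8 y -134.4..92.5 z 7.6..12.7
stop ((0.44759178161621094, 44.882240295410156), (54.085086822509766, 37.68608474731445), 1.0479193925857544)
carr ((0.6308917999267578, -48.14204406738281), (52.316802978515625, 46.269287109375), 0.0603010468184948)
(-26, -18) (44, 50) 346 edges -21.5 27.4 (49.0) range -45.0 44.5
(-26, -18) (38, 44) 130 edges -17.0 23.8 (40.8) range -44.7 43.9
(-26, -18) (20, 38) 123 edges -16.7 23.1 (39.8) range -44.8 41.7
(-26, -18) (7, 14) 330 edges 27.6 36.2 (8.6) range -44.8 40.4
(-18, -8) (44, 50) 414 edges -21.7 27.6 (49.3) range -44.9 44.9
(-18, -8) (38, 44) 111 edges -17.3 23.9 (41.1) range -22.9 29.7
(-18, -8) (20, 38) 29 edges -16.5 23.3 (39.8) range -16.8 23.4
(-18, -8) (7, 14) 336 edges 4.2 5.3 (1.1) range -16.5 22.7
```

Request:
arm_command(
  moves=[
    [1, 12, -45, 0, 0],
    [1, 24, -90, 0, 0],
    [1, 36, -135, 0, 0],
    [1, 48, -180, 0, 0],
    [1, 60, -225, 0, 0],
    [1, 70, -270, 0, 0],
    [1, 80, -315, 0, 0],
    [1, 88, -355, 0, 0],
    [1, 93, -385, 0, 0],
    [1, 96, -402, 0, 0],
    [1, 96, -402, 40, 0],
    [1, 96, -402, 74, 0],
  ],
)

```text
clock: 5.85
tcp_pos: [0.4793, -0.2398, 0.1078]
orientation: [0.0, -0.058, 0.998, 0.0]
wrist_force: [0.1, -0.4, -2.2]
finger_gap: 0.0188
```

```bash
python3 -c "
from h import *
go(.48,-.24,.0645,3.257)"
```

```text
t5.85 tcp [ 0.4793 -0.2398  0.1078] yaw -3.026 tilt 0.0004 | shift [-0.7 -0.3 43.3] turn -0.000 j6 -0.73 gap 0.0188 F [ 0.1 -0.4 -2.2]
```

The gap is 39.8 mm at the foot, so it's the 40 mm case and the medium spacer goes in. Setting the thin one down now.

Request:
arm_command(
  moves=[
    [1, 0, 0, 20, 0],
    [1, 0, 0, 32, 0],
    [1, 0, 0, 38, 0],
    [1, 0, 0, 42, 0],
    [1, 0, 0, 43, 0],
    [1, 0, 0, 43, 0],
  ],
)

```text
clock: 6.45
tcp_pos: [0.4802, -0.2399, 0.0671]
orientation: [0.001, -0.058, 0.998, -0.001]
wrist_force: [0.1, -0.4, -1.4]
finger_gap: 0.0197
```

```bash
python3 -c "
from h import *
go(.48,-.24,.0645,3.257)"
```

```text
t6.45 tcp [ 0.4802 -0.2399  0.0671] yaw -3.025 tilt 0.0016 | shift [ 0.2 -0.   2.6] turn 0.001 j6 -0.73 gap 0.0197 F [ 0.1 -0.4 -1.4]
```

Request:
arm_command(
  moves=[
    [1, 0, 0, 1, 0],
    [1, 0, 0, 2, 0],
    [1, 0, 0, 3, 0],
    [1, 0, 0, 3, 0],
  ],
)

```text
clock: 6.85
tcp_pos: [0.4799, -0.24, 0.0645]
orientation: [0.001, -0.058, 0.998, -0.0]
wrist_force: [-1.9, 1.4, 4.5]
finger_gap: 0.0198
```

```bash
python3 -c "
from h import *
go(.48,-.24,.0645,3.257)"
```

```text
t6.85 tcp [ 0.4799 -0.24    0.0645] yaw -3.025 tilt 0.0015 | shift [-0.1 -0.  -0. ] turn 0.001 j6 -0.73 gap 0.0198 F [-1.9  1.4  4.5]
```

Contact at +4.5 N, at the expected height. Release slowly, then rise.

Request:
arm_command(
  moves=[
    [0.6, 0, 0, 0, 0],
    [0.4, 0, 0, 0, 0],
    [0.3, 0, 0, 0, 0],
    [0.3, 0, 0, 0, 0],
    [0.3, 0, 0, -20, 0],
    [0.3, 0, 0, -50, 0],
    [0.3, 0, 0, -90, 0],
    [0.3, 0, 0, -135, 0],
    [0.3, 0, 0, -180, 0],
    [0.3, 0, 0, -200, 0],
    [0.3, 0, 0, -200, 0],
  ],
)

```text
clock: 7.95
tcp_pos: [0.4811, -0.2408, 0.2672]
orientation: [0.003, -0.058, 0.998, -0.002]
wrist_force: [0.7, 1.2, -0.1]
finger_gap: 0.0601
```

```bash
python3 -c "
from h import *
go(.5,-.235,.265)
im,d,c=shot('wrist','w2'); W=cloud(d,c)
q=W[(W[...,2]>.03)&(W[...,2]<.05)]; 
m=((W[...,2]>.03)&(W[...,2]<.09)).astype(np.uint8); m[260:]=0
n,l,s,ce=cv2.connectedComponentsWithStats(m)
for i in range(1,n):
    if s[i,4]>150:
        w=W[l==i]; t=w[w[:,2]>.074]; 
        print(np.round(ce[i]),s[i,4],'bgr',im[l==i].mean(0).round(),'zmax',np.percentile(w[:,2],99).round(4), 'top',cv2.minAreaRect((t[:,:2]*1000).astype(np.float32)) if len(t)>8 else 0, 'mean',t.mean(0).round(4) if len(t) else 0)
        b=w[(w[:,2]>.036)&(w[:,2]<.044)]
        if len(b)>8: print('   body',cv2.minAreaRect((b[:,:2]*1000).astype(np.float32)))
"
```

```text
t7.95 tcp [ 0.4811 -0.2408  0.2672] yaw -3.025 tilt 0.0072 | shift [-19.4   3.5   2.2] turn 0.000 j6 -0.73 gap 0.0601 F [ 0.7  1.2 -0.1]
[114. 109.] 1402 bgr [41. 42. 43.] zmax 0.0887 top ((427.3878479003906, -484.5191345214844), (45.30961990356445, 29.031383514404297), 10.598980903625488) mean [ 0.4313 -0.4789  0.0827]
   body ((433.8309020996094, -476.6072692871094), (30.833005905151367, 15.641488075256348), 9.472245216369629)
[319. 168.] 671 bgr [133. 136. 140.] zmax 0.0822 top ((478.87408447265625, -240.0072784423828), (19.755685806274414, 19.275903701782227), 6.637532711029053) mean [ 0.4784 -0.24    0.0805]
   body ((478.82708740234375, -239.99644470214844), (49.31086730957031, 19.299156188964844), 6.824673175811768)
[419. 181.] 1467 bgr [187. 190. 194.] zmax 0.0821 top ((481.5942687988281, -110.4434585571289), (20.325794219970703, 20.05666732788086), 6.952408790588379) mean [ 0.4808 -0.1113  0.0802]
   body ((481.20672607421875, -110.52167510986328), (50.096595764160156, 43.952938079833984), 5.97944450378418)
[619. 238.] 1417 bgr [38. 39. 39.] zmax 0.0497 top 0 mean 0
   body ((523.4486083984375, 194.99147033691406), (33.749427795410156, 69.84820556640625), 71.0111312866211)
[557. 238.] 1975 bgr [59. 60. 61.] zmax 0.0488 top 0 mean 0
   body ((529.4984741210938, 94.32522583007812), (57.811744689941406, 98.2960205078125), 53.36021423339844)
[316. 247.] 674 bgr [160. 163. 167.] zmax 0.0771 top ((586.7460327148438, -234.8070526123047), (2.9983880519866943, 11.43566608428955), 3.45062255859375) mean [ 0.5865 -0.2357  0.0771]
   body ((596.6206665039062, -232.42750549316406), (32.57133483886719, 47.61077117919922), 66.62924194335938)
[245. 249.] 182 bgr [133.  59. 111.] zmax 0.0416 top 0 mean 0
   body ((609.9118041992188, -333.3487548828125), (12.768765449523926, 32.77955627441406), 49.520816802978516)
```

View pics/w2.png

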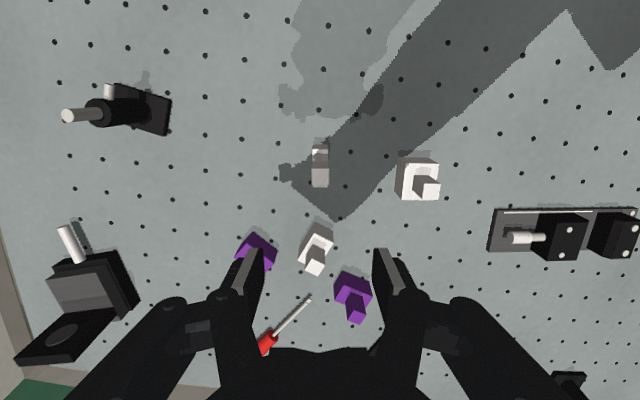

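The thin spacer stands at (319,168), its top at z 0.081. The medium is the white one at (316,247), between the purple ones at (257,250) and (352,292). I'll grasp the medium with the jaws along its thickness.

```bash
python3 -c "
from h import *
go(.597,-.2335,.0635,2.752)"
```

```text
t8.00 tcp [ 0.4803 -0.2402  0.2648] yaw -3.025 tilt 0.0036 | shift [-116.1   -6.3  201.6] turn 0.506 j6 -0.73 gap 0.0598 F [-0.4  0.  -0.5]
```

Request:
arm_command(
  moves=[
    [0.45, -40, -2, 20, 0.15],
    [0.45, -80, -4, 40, 0.3],
    [0.45, -116, -6.5, 60, 0.45],
    [0.45, -116, -6.5, 70, 0.506],
    [0.45, -116, -6.5, 100, 0.506],
    [0.45, -116, -6.5, 100, 0.506],
  ],
)

```text
clock: 8.6
tcp_pos: [0.5923, -0.2307, 0.1565]
orientation: [-0.005, 0.193, 0.981, 0.002]
wrist_force: [-1.1, 0.6, 0.1]
finger_gap: 0.0468
```

```bash
python3 -c "
from h import *
go(.597,-.2335,.0635,2.752)
im,d,c=shot('wrist','w3')
W=cloud(d,c)
cv2.imwrite('pics/w3.png',im)
m=((W[...,2]>.072)&(W[...,2]<.088)).astype(np.uint8)
n,l,s,ce=cv2.connectedComponentsWithStats(m)
for i in range(1,n):
    if s[i,4]>60: w=W[l==i]; print(ce[i].round(),s[i,4],im[l==i].mean(0).round(),cv2.minAreaRect((w[:,:2]*1000).astype(np.float32)))
"
```

```text
t8.60 tcp [ 0.5923 -0.2307  0.1565] yaw 2.752 tilt 0.0115 | shift [-6.5 -0.9 92.9] turn 0.000 j6 -0.11 gap 0.0468 F [-1.1  0.6  0.1]
[426.   8.] 601 [128. 131. 135.] ((483.93914794921875, -110.6688232421875), (15.816595077514648, 20.597694396972656), 4.1762189865112305)
[241.  76.] 1039 [207. 210. 214.] ((479.305908203125, -239.63873291015625), (20.03630256652832, 20.309314727783203), 6.286611080169678)
[318. 223.] 687 [143. 147. 151.] ((597.392578125, -232.88739013671875), (19.989582061767578, 20.031740188598633), 66.25128936767578)
[424. 269.] 678 [141.  62. 117.] ((669.8147583007812, -166.87039184570312), (20.908544540405273, 21.020620346069336), 70.39511108398438)
[231. 278.] 249 [133.  59. 111.] ((618.2911987304688, -322.3559265136719), (10.360482215881348, 22.7877140045166), 42.79526138305664)
[553. 346.] 224 [83. 86. 87.] ((802.903564453125, -72.76288604736328), (8.030402183532715, 13.226924896240234), 34.62400436401367)
```

View pics/w3.png

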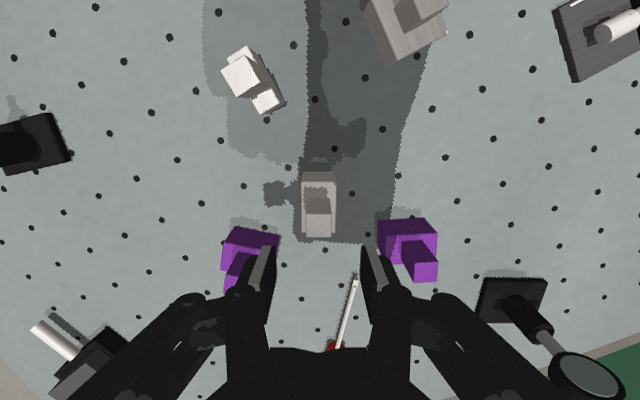

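White medium stem at (318,223), centred between the jaws in y, with both purple ones clear. Settle, then descend.

Request:
arm_command(
  moves=[
    [0.45, 0, 0, 30, 0],
    [0.45, 0, 0, 60, 0],
    [0.45, 0, 0, 60, 0],
    [0.45, 0, 0, 60, 0],
  ],
)

```text
clock: 9.05
tcp_pos: [0.5952, -0.2327, 0.1041]
orientation: [-0.0, 0.194, 0.981, 0.0]
wrist_force: [0.3, 0.0, 0.3]
finger_gap: 0.047
```

```bash
python3 -c "
from h import *
go(.597,-.233,.0635,2.752)"
```

```text
t9.05 tcp [ 0.5952 -0.2327  0.1041] yaw 2.752 tilt 0.0006 | shift [-1.8  0.4 40.6] turn -0.000 j6 -0.11 gap 0.0470 F [0.3 0.  0.3]
```

Request:
arm_command(
  moves=[
    [0.45, -1.5, 0.4, 15, 0],
    [0.45, -1.5, 0.4, 30, 0],
    [0.45, -1.5, 0.4, 40, 0],
    [0.45, -1.5, 0.4, 40.5, 0],
    [0.7, -1.5, 0.4, 40.5, 0],
    [0.9, -1.5, 0.4, 40.5, 0],
    [1, -1.5, 0.4, 40.5, 0],
    [1, -1.5, 0.4, 40.5, 0],
    [1, -1.5, 0.4, 40.5, 0],
    [1, -1.5, 0.4, 40.5, 0],
  ],
  squeeze=45,
)

```text
clock: 10.05
tcp_pos: [0.5977, -0.2332, 0.0637]
orientation: [0.001, 0.194, 0.981, -0.0]
wrist_force: [0.5, -0.3, 4.7]
finger_gap: 0.0193
```

```bash
python3 -c "
from h import *
go(.597,-.233,.0635,2.752)"
```

```text
t10.05 tcp [ 0.5977 -0.2332  0.0637] yaw 2.752 tilt 0.0018 | shift [ 0.7 -0.1  0.2] turn -0.000 j6 -0.11 gap 0.0193 F [ 0.5 -0.3  4.7]
```

Request:
arm_command(
  moves=[
    [1, 0, 0, -10, 0],
    [1, 0, 0, -30, 0],
    [1, 0, 0, -60, 0],
    [1, 0, 0, -100, 0],
    [1, 0, 0, -130, 0],
    [1, 0, 0, -130, -0.13],
    [1, 0, 0, -130, -0.26],
    [1, 0, 0, -130, -0.39],
    [1, 0, 0, -130, -0.505],
    [1, 0, 0, -130, -0.505],
    [1, 0, 0, -130, -0.505],
  ],
)

```text
clock: 11.15
tcp_pos: [0.5967, -0.2327, 0.1926]
orientation: [-0.0, -0.056, 0.998, 0.0]
wrist_force: [0.1, 0.1, -2.3]
finger_gap: 0.0197
```

```bash
python3 -c "
from h import *
go(.5335,.1687,.165,3.257)"
```

```text
t11.15 tcp [ 0.5967 -0.2327  0.1926] yaw -3.029 tilt 0.0010 | shift [ 17.7 406.   27.8] turn -0.003 j6 -0.61 gap 0.0197 F [ 0.1  0.1 -2.3]
```

Request:
arm_command(
  moves=[
    [1, 3, 40, 0, 0],
    [1, 6, 85, 0, 0],
    [1, 9, 130, 0, 0],
    [1, 12, 175, 0, 0],
    [1, 14, 220, 0, 0],
    [1, 16, 265, 0, 0],
    [1, 17, 310, 0, 0],
    [1, 17.5, 350, 0, 0],
    [1, 17.5, 380, 0, 0],
    [1, 17.5, 400, 0, -0.003],
    [1, 17.5, 406, 0, -0.003],
    [1, 17.5, 406, 0, -0.003],
  ],
)

```text
clock: 12.35
tcp_pos: [0.5327, 0.169, 0.1927]
orientation: [-0.0, -0.059, 0.998, -0.0]
wrist_force: [-0.9, 0.1, -1.9]
finger_gap: 0.0193
```

Run:
```python
from meas import *
import meas
im,d,c=shot('wrist','w4')
go(.5335,.1687,.115,3.257)
W=cloud(d,c); a=.115; e=np.array([[np.cos(a),np.sin(a)],[-np.sin(a),np.cos(a)]])
p=np.dstack([(W[...,:2]-[.53,.165])@e.T*1000,W[...,2]*1000])
np.save('p4.npy',p)
for n,m in (('held',(p[...,2]>100)&(p[...,2]<180)&(abs(p[...,1]-3)<30)&(abs(p[...,0])<40)),):
    q=p[m]; print(n,len(q),np.percentile(q,[1,50,99],axis=0).round(1))
    for z0 in range(100,180,10):
        r=q[(q[:,2]>z0)&(q[:,2]<z0+10)]
        if len(r)>5: print(z0,len(r),'x',np.percentile(r[:,0],[2,98]).round(1),'y',np.percentile(r[:,1],[2,98]).round(1))
for lo,hi in ((-28,-20),(-20,-10)):
    for z0,z1 in ((44,50),(38,44),(20,38)):
        r=np.sort(p[(p[...,0]>lo)&(p[...,0]<hi)&(p[...,2]>z0)&(p[...,2]<z1)&(abs(p[...,1])<45)][:,1])
        if len(r)>2: g=np.diff(r); i=g.argmax(); print((lo,hi),(z0,z1),len(r),'edges %.1f %.1f'%(r[i],r[i+1]))
cv2.imwrite('pics/w4.png',im)
```

```text
t12.40 tcp [0.5329 0.1682 0.1927] yaw -3.024 tilt 0.0006 | shift [-0.6  0.4 77.7] turn 0.002 j6 0.04 gap 0.0194 F [ 1.   0.3 -1. ]
held 2834 [[-22.2 -11.9 132.3]
 [-17.9   3.6 169.3]
 [ -3.3  19.1 179.1]]
130 194 x [-22.2 -21.3] y [-10.9  18.7]
140 246 x [-22.2 -21.3] y [-11.4  18.6]
150 288 x [-22.2 -21.3] y [-11.4  18.5]
160 1301 x [-22.1  -3.5] y [-11.9  19. ]
170 805 x [-21.1  -4.7] y [-10.7  17.9]
(-28, -20) (44, 50) 259 edges -21.6 27.2
(-28, -20) (38, 44) 126 edges -17.0 23.4
(-28, -20) (20, 38) 176 edges -16.7 23.1
(-20, -10) (44, 50) 405 edges -21.7 28.2
(-20, -10) (38, 44) 112 edges -17.1 23.7
(-20, -10) (20, 38) 21 edges -16.6 23.2
```

View pics/w4.png

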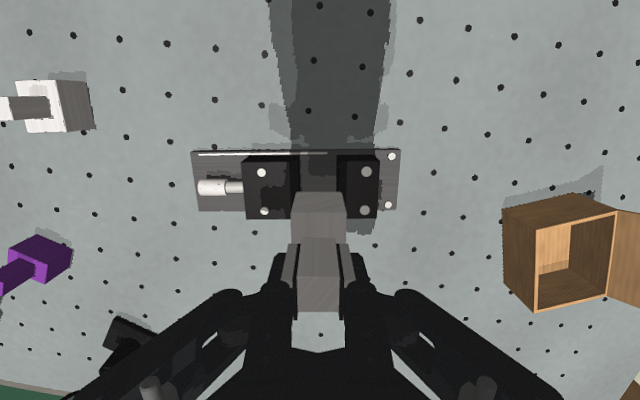

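The held medium's body spans −11.6 to 18.9 (rail frame, mm) and the gap −16.7 to 23.2, so it is centred within 0.5 mm. Lower straight down, slowly at the mouth.

Request:
arm_command(
  moves=[
    [1, 0, 0.4, 25, 0],
    [1, 0, 0.4, 50, 0],
    [1, 0, 0.4, 70, 0],
    [1, 0, 0.4, 80, 0],
    [1, 0, 0.4, 87, 0],
    [1, 0, 0.4, 93, 0],
    [1, 0, 0.4, 98, 0],
    [1, 0, 0.4, 103, 0],
    [1, 0, 0.4, 108, 0],
    [1, 0, 0.4, 112, 0],
    [1, 0, 0.4, 114, 0],
    [1, 0, 0.4, 115, 0],
  ],
)

```text
clock: 13.6
tcp_pos: [0.5329, 0.1688, 0.0776]
orientation: [-0.0, -0.059, 0.998, -0.0]
wrist_force: [-0.9, -0.4, -1.8]
finger_gap: 0.0194
```

```bash
python3 -c "
from h import *
go(.5335,.1687,.0737,3.257)"
```

```text
t13.60 tcp [0.5329 0.1688 0.0776] yaw -3.023 tilt 0.0002 | shift [-0.6 -0.2  3.9] turn 0.003 j6 0.04 gap 0.0194 F [-0.9 -0.4 -1.8]
```

Request:
arm_command(
  moves=[
    [1, 0, 0, 1.5, 0],
    [1, 0, 0, 3, 0],
    [1, 0, 0, 4, 0],
    [1, 0, 0, 4.5, 0],
    [1, 0, 0, 4.5, 0],
  ],
)

```text
clock: 14.1
tcp_pos: [0.533, 0.1688, 0.0737]
orientation: [0.0, -0.059, 0.998, -0.0]
wrist_force: [-1.2, 0.3, 1.9]
finger_gap: 0.0196
```

```bash
python3 -c "
from h import *
go(.5335,.1687,.0737,3.257)"
```

```text
t14.10 tcp [0.533  0.1688 0.0737] yaw -3.023 tilt 0.0004 | shift [-0.4 -0.2 -0. ] turn 0.003 j6 0.04 gap 0.0196 F [-1.2  0.3  1.9]
```

Seated: the force changed sign at the expected height. Release, rise and look.

Request:
arm_command(
  moves=[
    [0.7, 0, 0, 0, 0],
    [0.5, 0, 0, 0, 0],
    [0.4, 0, 0, 0, 0],
    [0.4, 0, 0, 0, 0],
    [0.4, 0, 0, -20, 0],
    [0.4, 0, 0, -50, 0],
    [0.4, 0, 0, -90, 0],
    [0.4, 0, 0, -130, 0],
    [0.4, 0, 0, -170, 0],
    [0.4, 40, 0, -190, 0],
    [0.4, 80, 0, -190, 0],
    [0.4, 80, 0, -190, 0],
  ],
)

```text
clock: 15.3
tcp_pos: [0.4488, 0.159, 0.2638]
orientation: [-0.001, -0.059, 0.998, -0.0]
wrist_force: [0.4, -0.4, 0.1]
finger_gap: 0.0514
```

Run:
```python
from h import *
im,d,c=shot('wrist','w5'); go(.5,.1,.2)
a=.115; e=np.array([[np.cos(a),np.sin(a)],[-np.sin(a),np.cos(a)]])
for nm in ('w5','top'):
    if nm=='top': im,d,c=shot('top','top5')
    W=cloud(d,c); p=np.dstack([(W[...,:2]-[.53,.165])@e.T*1000,W[...,2]*1000])
    near=(abs(p[...,0])<40)&(abs(p[...,1]-3)<40)
    for z0,z1 in ((84,96),(46.5,54)):
        r=p[near&(p[...,2]>z0)&(p[...,2]<z1)]; print(nm,(z0,z1),len(r),np.percentile(r,[2,50,98],axis=0).round(1).tolist() if len(r) else '')
    m=((W[...,2]>.074)&(W[...,2]<.09)).astype(np.uint8)
    n,l,s,ce=cv2.connectedComponentsWithStats(m)
    for i in range(1,n):
        if 30<s[i,4]<1500:
            w=W[l==i]
            if abs(w[:,0].mean()-.5)<.15 and -.35<w[:,1].mean()<.25: print('  ',ce[i].round(),w.mean(0).round(4),cv2.minAreaRect((w[:,:2]*1000).astype(np.float32))[1])
cv2.imwrite('pics/top5c.png',cv2.resize(load('top5')[0][130:260,210:480],None,fx=2.9,fy=2.9,interpolation=cv2.INTER_CUBIC))
```

```text
t15.35 tcp [0.4514 0.1592 0.2638] yaw -3.023 tilt 0.0001 | shift [-41.3 -64.6  63.8] turn 0.000 j6 0.05 gap 0.0510 F [ 1.  -0.6 -0.1]
w5 (84, 96) 266 [[-6.7, -5.5, 85.4], [0.6, 3.9, 90.6], [11.3, 13.3, 92.2]]
w5 (46.5, 54) 968 [[-23.5, -36.2, 46.6], [-5.4, 2.6, 48.2], [29.6, 41.8, 52.2]]
   [ 86. 181.] [ 0.4803 -0.1079  0.0795] (19.936180114746094, 22.082347869873047)
   [318. 242.] [0.5235 0.1677 0.0827] (2.8246288299560547, 19.232744216918945)
top (84, 96) 79 [[-6.9, -8.8, 85.3], [2.5, 1.1, 90.4], [12.3, 10.9, 93.5]]
top (46.5, 54) 305 [[-23.2, -36.0, 46.6], [0.9, -0.7, 49.2], [30.4, 40.9, 53.3]]
   [461. 171.] [ 0.6222 -0.3194  0.08  ] (20.073095321655273, 21.1671142578125)
   [371. 231.] [ 0.481  -0.1127  0.0808] (18.553115844726562, 18.89173698425293)
   [427. 233.] [ 0.479  -0.2419  0.0804] (19.73992919921875, 20.622323989868164)
```

View pics/w5.png

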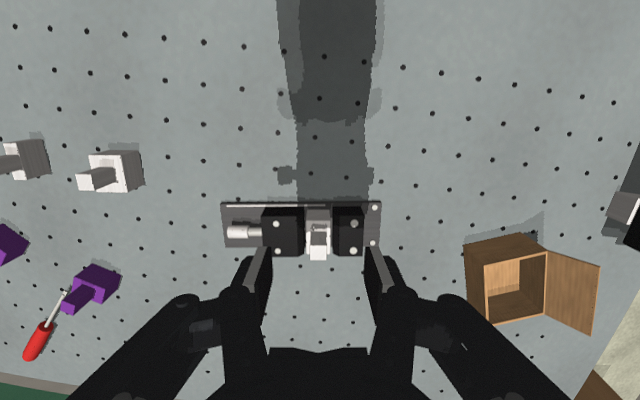

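The medium stands seated in the gap at (318,240). Its top is at 0.0905 m (0.010 rail + 0.080), 2–3 mm from the edge midline centre. The thin and thick spacers stand with tops at 0.080. Nothing is touching, so I'll hand in.

```bash
python3 -c "
from h import *
print(env.hand_in(), env.get_state()['clock'])"
```

```text
the job is handed in; nothing more can be done
the job is handed in; nothing more can be done
```

The gap measured 39.8 mm at the foot, so it is the 40 mm case. I stood the thin spacer on the bench at about (0.48, −0.24) and put the 32 mm medium spacer in the gap. The thick spacer and the purple look-alikes were not touched. I handed the job in at about 15.4 s of robot time; it gave no verdict.

**Medium spacer in the gap:** In the last pictures its top was at about 0.0905 m, which is the rail's 10 mm plus its own 80 mm, so it is right down on the rail. The body was centred in the gap to within about 0.5 mm before I lowered it. Across the rail it is 1 to 2 mm from the middle.

**Spacers on the bench:** The tops of the thin and thick spacers read about 0.080 m, so both stand upright.

**Disagreement and forces:** The top and wrist cameras differed by about 3 mm on where the medium sits along the rail, near the stated 2 mm calibration accuracy. All wrist force readings stayed below about 7 N, and the gripper was clear of everything at hand-in.

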